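# Hang the deep wire basket on the drain stand

## Robot

A 6-joint arm with a two-finger parallel gripper is mounted at the origin on a cart in front of the work surface, level with it; the furniture and walls round the work are solid. World frame = base frame: x ahead of the robot, y to its left, z up, the work surface at z = 0. Lengths are in m, angles in rad, forces in N, time in s.
With the tool pointing down it reaches from about 0.4 to 0.825 m from the base axis. Payload 7 kg.
Tool frame: the origin (TCP) lies between the finger pads; the fingertips stand 25 mm ahead of it and the grasp point (between the pads) lies 6 mm ahead of it (arm.tip_extent is the z of the fingertips in the tool frame, in m); z points along the fingers, x is the direction in which the jaws open and shut, and the axes are right-handed (so a half turn about z gives the same grasp; the last joint's range is limited). The gripper opens to 88 mm and grips with 3 to 60 N. Pads are 19 mm wide; open, the fingers measure 130 mm over their backs; the gripper's body (78 mm by 193 mm) begins 47 mm behind the grasp point.
Start: joints at [-0.85, 0.359, 0.012, 0, -1.224, -0.288], TCP at [0.283, -0.613, 0.252] pointing down, gripper open.
Joint ranges: [-3.07, 3.07], [-1.43, 2.12], [-1.02, 1.25], [-3.03, 1.67], [-3.05, -0], [-3.03, 3.03]. Speed limits (rad/s): [2.39, 2.39, 3.01, 3.14, 3.14, 3.14].

## Interface

Orientations are given as [roll, pitch, yaw] about the fixed x, y, z axes, in that order (R = Rz(yaw) Ry(pitch) Rx(roll)).
In Python, from station import monitor, grab_frame, job_done, arm gives the robot as it stands.
- The arm moves only by the shell command python3 -m jog 'ROWS' [FORCE]. ROWS is JSON, a list that holds one entry, the list of rows, each a list of 7 numbers: the shift along the world's x, y, z in m, then the turn, a rotation vector about the world's x, y, z in rad, then the opening, from 0 (shut) to 1 (fully open). In form: [[[dx, dy, dz, ax, ay, az, claw], ...]]. A call has 1 to 20 rows; each row shifts and turns the commanded pose from where the row before left it; what a row does not reach is not made up. A row lasts 1/8 s, in which the tool goes at most 62.5 mm and 10.7 degrees, less where a joint would pass 70% of its speed; a pose out of reach is approached as far as the arm can. A call is refused whole if a number of a shift passes 0.0625 or a number of a turn 0.188, either way. A call with a gripper value outside its range is refused whole. The fingers move at their own pace and stop on an object; FORCE is the grip in N (left out, the last holds). Time passes only in rows, so rows that do not move let the fingers close. It gives the time, the measured TCP pose, the force and the opening at its end, in the units of the state.
- monitor.get_state(): the state, without advancing time (a new reading comes with each control period).
- grab_frame(name): name is "scene" or "top" or "wrist"; returns a dict with "pixels" (420x560x3 uint8, red, green, blue), "K" (3x3 intrinsics, pixels), "view" (4x4, takes a point from world to camera coordinates); the wrist camera has in their place "hand_eye" (4x4, takes a point from camera to tool coordinates, whose origin is the TCP and whose axes are the tool frame's). Camera axes: x right, y down, z forward; pixel columns grow to the right and rows downward; lengths in m; the calibration is good to about 2 mm. The wrist camera is an equidistant fisheye: a pixel r from the principal point sees the ray r / f radians off the axis. A picture is of the moment at which its call begins: read the wrist's pose just before it. There is no depth.
- job_done(): hands the job in, once; it reports no verdict.
The state is a dict: "t": time; "q": joint angles; "qd": joint speeds; "joint_efforts": joint torques, N m; "eef_pos": TCP position; "ee_rot": TCP orientation; "force": force on the tool from outside, world axes, zero at the start; "moment": the same for the moment, N m; "width": finger opening in m.
Only numpy, scipy, OpenCV 4.12 (cv2) and the standard library are available. Lean on these libraries where they do the work, as an engineer would, in place of code of your own. Each camera call takes 0.05 s, during which the arm holds its last target.

## Task

Two wire baskets from the water bath stand on the worktop, one deep and one shallow. Hang the deep one by its bail on the hook of the drain stand so that it hangs freely and level in the bend of the hook, clear of the drip tray, and let go of it; leave the shallow basket, the beaker and the jar where they are.

Things in the scene. Friction and masses are not known exactly. Their poses are not given: they have to be found in the camera images.
- deep_basket: the DEEP wire basket, to be hung: steel wire, open on top, 90 x 90 mm, walls 60 mm tall, about 0.2 kg, alike after a half turn. A rigid wire bail runs across it along its y, with a grey moulded grip above. Origin: centre of the underside; z up.
- deep_basket_grip (a point): centre of the deep basket's grip, 170 mm above the basket's foot: a block 20 mm along the basket's x, 30 mm along its y, 40 mm tall. Axes as the basket's: z up, y along the bail.
- deep_basket_bar (a point): peak of the deep basket's bail (6 mm round bar, point on its axis), 45 mm below the grip's centre, joined to the grip by an 8 mm rod. From the peak the bail drops 20 mm to shoulders 43 mm out on either side (basket's y). Below the peak is an open window 60 mm high, down to the rim of the walls; the hook passes through it along the basket's x.
- shallow_basket_grip (a point): centre of a like grip on the SHALLOW wire basket, which stays where it is: same 90 x 90 mm plan, but walls only 20 mm tall and a low bail; grip centre 80 mm, grip's top 100 mm above its foot. Axes: z up, y along its bail.
- drain_stand: steel drain stand, fixed; origin: centre of the underside of its foot, a drip tray 170 mm (x) x 120 mm (y) with a rim 14 mm high. A column 214 mm tall, 20 mm thick at the top, stands 70 mm to +x; from its top a hook arm of 8 mm round bar runs to -x (towards the robot) and ends in an upturned tip.
- hook_seat (a point): lowest point of the hook's bend, on the bar's upper face, 194 mm above the worktop, 30 mm to -x of the stand's origin. A hung bail's axis rests about 3 mm above it. Axes as the stand's: z up, the hook's arm along x, open tip to -x; to +x the arm rises gently by 15 mm to the column, 100 mm away.
- hook_tip (a point): end of the hook's upturned tip, 23 mm to -x of the seat in the stand's axes; its top is 212 mm above the worktop. The bail must pass over it.
- spare_beaker: glass beaker 74 mm wide, 95 mm tall, a bystander on the right, behind the baskets; origin at the centre of its underside.
- powder_jar: closed plastic jar 66 mm wide, 80 mm tall, a bystander on the right, behind the baskets; origin at the centre of its underside.

How it is judged:
At the end, for the whole second after the job is handed in: The deep basket hangs by its bail on the hook: the middle of the bail within 22 mm of the seat of the hook, the basket's axis within 15 degrees of vertical, its weight on the stand, released and no longer swinging (distance between deep_basket_bar and hook_seat below 0.022 m and angle between deep_basket_grip's own z axis and vertical below 0.26 rad and contact force between deep_basket and drain_stand above 0.5 N and linear speed of deep_basket below 0.04 m/s and angular speed of deep_basket below 0.4 rad/s); the robot touches nothing.
It fails at once if the shallow basket is moved by more than 30 mm (distance of shallow_basket_grip from where it was at the start of the episode above 0.03 m).
It fails at once if the beaker is moved by more than 30 mm (distance of spare_beaker from where it was at the start of the episode above 0.03 m).
It fails at once if the jar is moved by more than 30 mm (distance of powder_jar from where it was at the start of the episode above 0.03 m).
It also fails if it takes over 50 s, if anything falls off the work surface, if the arm or the gripper's body presses on something with over 40 N, if the wrist force passes 120 N, or if a joint passes its speed limit or range.

## Working session

There is one attempt and no reset: what is moved stays moved. The work goes in short steps, Python scripts to look and compute and a shell command to move; the robot and the scene stay as the last step left them, time stands still between calls to the robot, and variables do not carry over. Pictures are saved under pics/ and viewed, and the job is handed in when it is done.

```bash
ls; mkdir -p pics; python3 - <<'E'
from station import monitor, grab_frame, arm
import cv2,numpy as np
s=monitor.get_state();print(s)
for n in("scene","top","wrist"):
    f=grab_frame(n);cv2.imwrite(f"pics/{n}0.png",f["pixels"][:,:,::-1]);print(n,f["K"],f.get("view",f.get("hand_eye")))
    np.savez(f"pics/{n}0.npz",**{k:np.array(v) for k,v in f.items()})
E
```

```text
pics
{'t': 0.0, 'q': array([-8.49872450e-01,  3.59397102e-01,  1.10414166e-02, -3.23435374e-04,
       -1.22407041e+00, -2.88114385e-01]), 'qd': array([-0.00123077, -0.00151568,  0.00122536, -0.00072519, -0.0008526 ,
        0.00055389]), 'joint_efforts': array([-8.23904193e-04, -5.82716775e+01,  2.93055171e+01,  6.99745104e+00,
        6.75518837e-03, -1.47328960e-04]), 'eef_pos': array([ 0.28290477, -0.6123655 ,  0.25061325]), 'ee_rot': array([-3.14142104e+00, -1.64898715e-03,  2.00349552e+00]), 'force': array([-0.12176219,  0.31677051, -0.71446156]), 'moment': array([-0.00771687, -0.01095704,  0.05076732]), 'width': 0.08775991556380855}
scene [[446.1275004    0.         275.03394986]
 [  0.         446.1275004  210.66222032]
 [  0.           0.           1.        ]] [[ 0.71989921 -0.69402632 -0.00852046 -0.43473199]
 [-0.40667783 -0.41182698 -0.81548248  0.31004612]
 [ 0.56245735  0.59053027 -0.57871904  0.74492446]
 [ 0.          0.          0.          1.        ]]
top [[420.98554914   0.         275.15971099]
 [  0.         420.98554914 206.63361164]
 [  0.           0.           1.        ]] [[-0.07217841 -0.99738759 -0.00287698 -0.05334197]
 [-0.97683712  0.07127322 -0.20176561  0.53697634]
 [ 0.20144357 -0.01175278 -0.97942961  0.95825419]
 [ 0.          0.          0.          1.        ]]
wrist [[325.1922621    0.         284.73477924]
 [  0.         325.1922621  205.44595217]
 [  0.           0.           1.        ]] [[ 9.99999565e-01 -2.00493240e-04  9.11097843e-04 -3.36518277e-04]
 [-6.00435798e-05  9.60775430e-01  2.77327550e-01 -7.37556116e-02]
 [-9.30962721e-04 -2.77327484e-01  9.60775000e-01 -1.33340020e-01]
 [ 0.00000000e+00  0.00000000e+00  0.00000000e+00  1.00000000e+00]]
```

View pics/scene0.png

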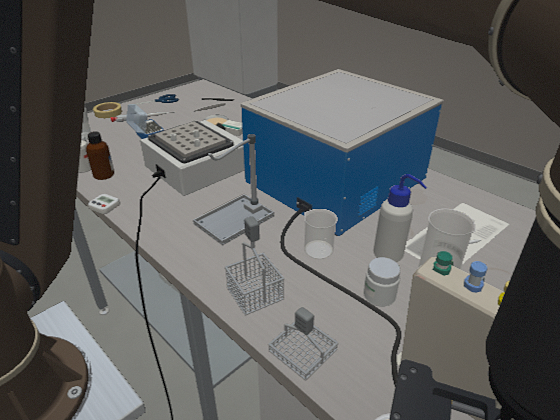

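View pics/top0.png

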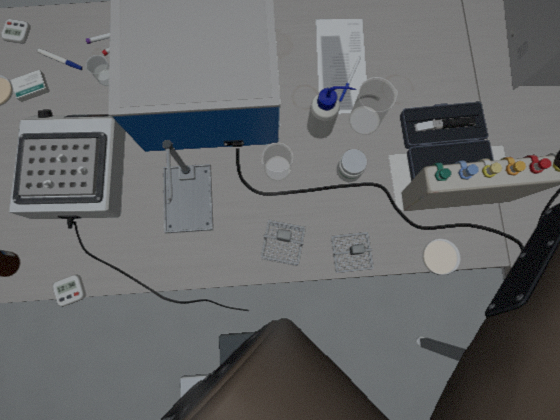

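View pics/wrist0.png

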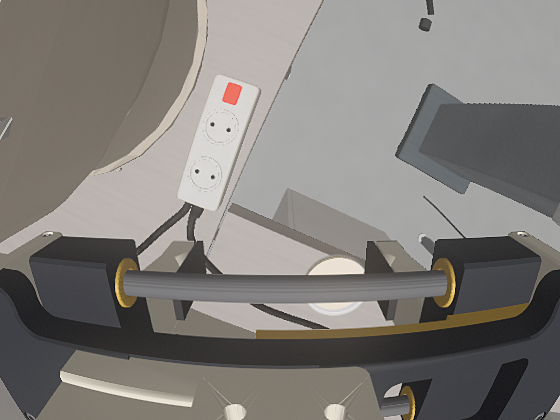

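The scene view shows the deep basket at about (253,285) with its grip at (252,229), and the shallow one at (303,345). The stand's tray is at (233,217), with the hook tip near (213,157). In the top view the deep grip is at (284,236), the shallow grip at (357,249), and the hook runs from (168,146) towards (169,200). I'll enlarge these areas next.

```bash
python3 - <<'E'
import cv2,numpy as np
def crop(n,x,y,w,h,k,o):
    im=cv2.imread(f"pics/{n}0.png")[y:y+h,x:x+w]
    cv2.imwrite(f"pics/{o}.png",cv2.resize(im,None,fx=k,fy=k,interpolation=cv2.INTER_CUBIC))
crop("top",150,130,133,100,6,"c1")
crop("top",250,210,133,75,6,"c2")
crop("scene",190,125,133,100,6,"c3")
crop("scene",210,205,133,100,6,"c4")
E
```

```text
(no output)
```

View pics/c1.png

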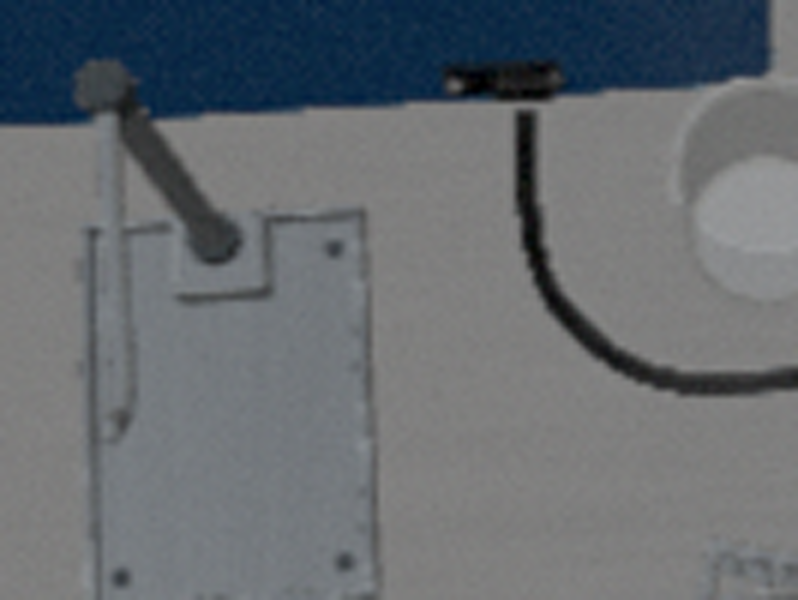

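View pics/c2.png

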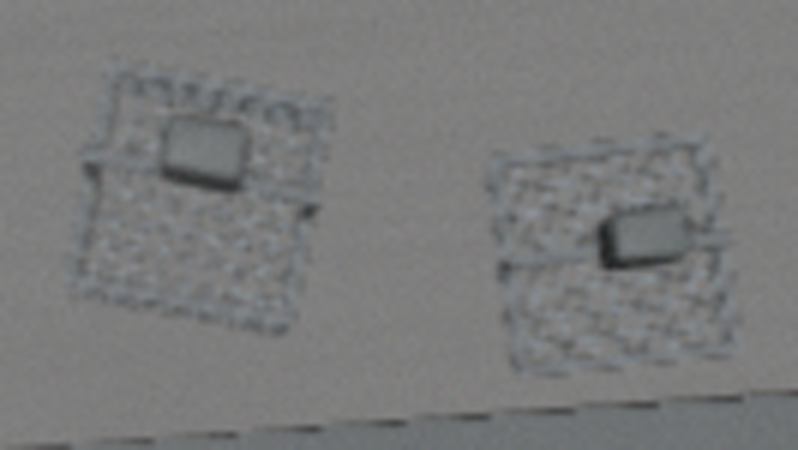

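View pics/c3.png

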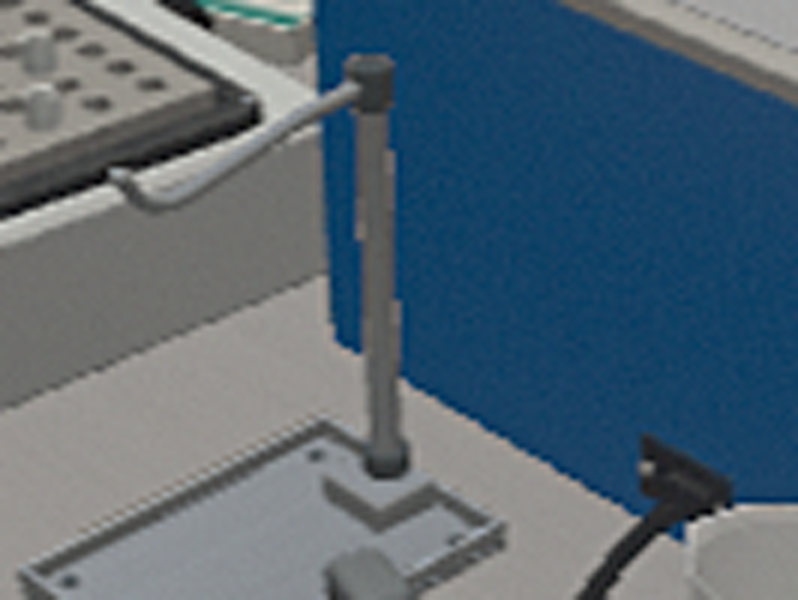

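View pics/c4.png

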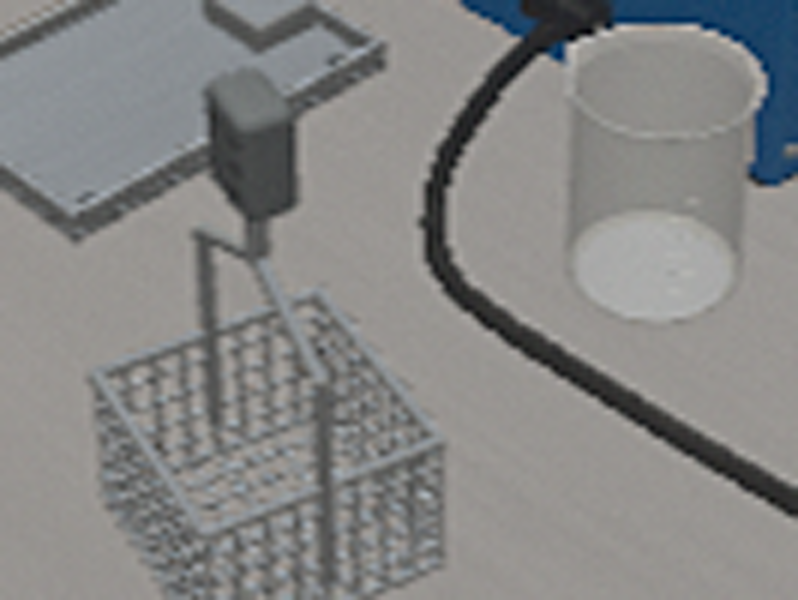

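```bash
cat > h.py <<'E'
import numpy as np
D={n:np.load(f"pics/{n}0.npz") for n in("top","scene")}
def ray(n,p):
    d=D[n];V=d["view"];r=V[:3,:3].T@np.linalg.inv(d["K"])@[p[0],p[1],1];return -V[:3,:3].T@V[:3,3],r/np.linalg.norm(r)
def plane(n,p,z):
    o,r=ray(n,p);return o+r*(z-o[2])/r[2]
def tri(p,q):
    a,u=ray("top",p);b,v=ray("scene",q)
    s=np.linalg.lstsq(np.c_[u,-v],b-a,rcond=None)[0];P=a+s[0]*u;Q=b+s[1]*v
    return (P+Q)/2,np.linalg.norm(P-Q)
def proj(n,X):
    d=D[n];c=d["view"][:3,:3]@X+d["view"][:3,3];c=d["K"]@c;return c[:2]/c[2]
c1=lambda x,y:(150+x/6-.4,130+y/6-.4)
c2=lambda x,y:(250+x/6-.4,210+y/6-.4)
c3=lambda x,y:(190+x/6-.4,125+y/6-.4)
c4=lambda x,y:(210+x/6-.4,205+y/6-.4)
E
python3 - <<'E'
from h import *
np.set_printoptions(precision=4,suppress=True)
print("griptop top",plane("top",c2(205,150),.19),"scene",plane("scene",c4(250,97),.19),tri(c2(205,150),c4(250,97)))
a,b=plane("top",c2(92,168),.105),plane("top",c2(308,208),.105);print("shoulders",a,b,np.linalg.norm(a-b),(a+b)/2,"dir",np.degrees(np.arctan2(*(a-b)[1::-1])))
a,b=plane("scene",c4(200,237),.105),plane("scene",c4(325,380),.105);print("shoulders sc",a,b,np.linalg.norm(a-b),(a+b)/2,"dir",np.degrees(np.arctan2(*(a-b)[1::-1])))
print("tip",plane("top",c1(120,418),.212),plane("scene",c3(118,174),.210),tri(c1(120,418),c3(118,174)))
print("col",plane("top",c1(105,88),.214),plane("scene",c3(369,65),.214),tri(c1(105,88),c3(369,65)))
for p in [(88,230),(365,212),(122,578),(345,562),(335,247)]: print("tray",plane("top",c1(*p),.014))
print("shallow griptop",plane("top",c2(648,236),.1))
q=[plane("top",c2(*p),.06) for p in[(112,72),(330,98),(285,330),(75,293)]];print(q)
E
```

```text
griptop top [ 0.4442 -0.1039  0.19  ] scene [ 0.4431 -0.1061  0.19  ] (array([ 0.4446, -0.104 ,  0.1881]), np.float64(0.00030546408097853527))
shoulders [ 0.4521 -0.0634  0.105 ] [ 0.4312 -0.1429  0.105 ] 0.08219335063263872 [ 0.4416 -0.1032  0.105 ] dir 75.29971957437786
shoulders sc [ 0.4522 -0.0654  0.105 ] [ 0.4344 -0.1465  0.105 ] 0.08304214169598818 [ 0.4433 -0.1059  0.105 ] dir 77.62760806233142
tip [0.5302 0.1227 0.212 ] [0.5253 0.127  0.21  ] (array([0.5277, 0.1248, 0.2106]), np.float64(0.0065746966867677595))
col [0.6477 0.1249 0.214 ] [0.6467 0.1236 0.214 ] (array([0.6481, 0.1252, 0.213 ]), np.float64(4.4499015491295e-05))
tray [0.6614 0.1827 0.014 ]
tray [0.6607 0.0647 0.014 ]
tray [0.5103 0.1715 0.014 ]
tray [0.5103 0.0792 0.014 ]
tray [0.6462 0.078  0.014 ]
shallow griptop [ 0.412  -0.2694  0.1   ]
[array([ 0.4956, -0.0731,  0.06  ]), array([ 0.4789, -0.1583,  0.06  ]), array([ 0.3895, -0.133 ,  0.06  ]), array([ 0.4097, -0.0527,  0.06  ])]
```

The grip is at about (0.444, -0.104), with the bail heading 76°. Its triangulated top height is 0.188 m, against 0.190 m given. The stand's column is at (0.648, 0.125) with yaw near 0, so the seat is at about (0.548, 0.125). I'll move above the grip with the jaws along the bail.

```bash
python3 -m jog '[[[0.016,0.051,0.001,0,0,-0.067,1],[0.016,0.051,0,0,0,-0.067,1],[0.016,0.051,0,0,0,-0.067,1],[0.016,0.051,0,0,0,-0.067,1],[0.016,0.051,0,0,0,-0.067,1],[0.016,0.051,0,0,0,-0.067,1],[0.016,0.051,0,0,0,-0.067,1],[0.016,0.051,0,0,0,-0.067,1],[0.016,0.051,0,0,0,-0.067,1],[0.016,0.049,0,0,0,-0.067,1],[0,0,0,0,0,0,1],[0,0,0,0,0,0,1]]]' 25
python3 - <<'E'
from station import monitor, grab_frame
import cv2,numpy as np
s=monitor.get_state();print(s["eef_pos"],s["ee_rot"],s["t"])
f=grab_frame("wrist");cv2.imwrite("pics/w1.png",f["pixels"][:,:,::-1])
E
```

```text
t: 1.65
eef_pos: [0.4429, -0.1046, 0.2524]
ee_rot: [-3.141, 0.0, 1.335]
force: [-0.8, 0.7, 0.2]
width: 0.0876
[ 0.44286972 -0.10463996  0.25240788] [-3.14116817e+00  1.50882422e-04  1.33518629e+00] 1.65
```

View pics/w1.png

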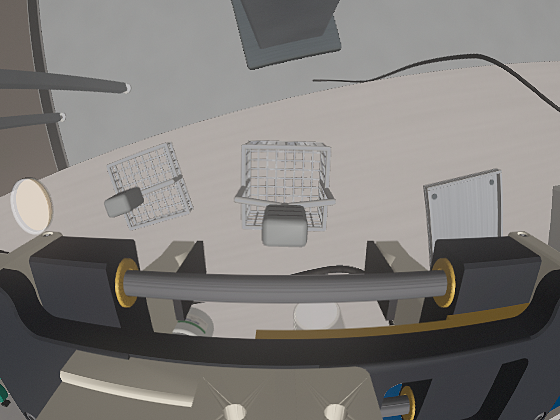

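```bash
python3 - <<'E'
import cv2
im=cv2.imread("pics/w1.png")[170:260,225:345];cv2.imwrite("pics/w1c.png",cv2.resize(im,None,fx=6,fy=6,interpolation=cv2.INTER_CUBIC))
E
```

```text
(no output)
```

View pics/w1c.png

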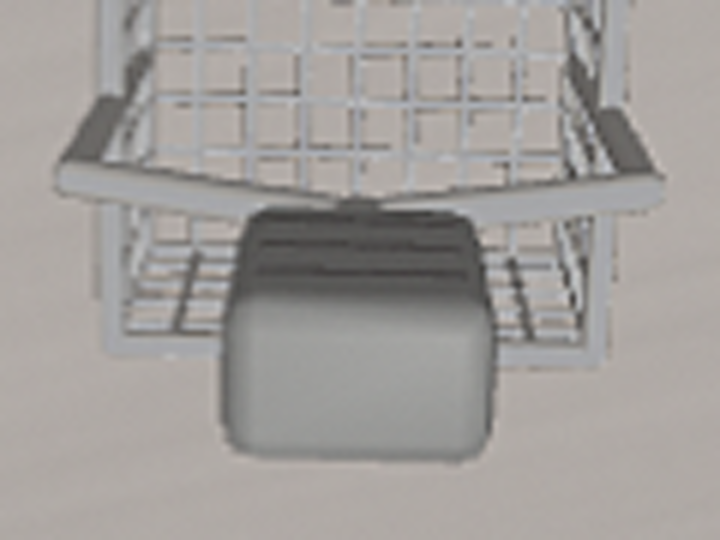

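The grip's top face is centred at (284.6, 231.3) in the wrist view, and (284.7, 231) is expected for perfect centring. I'll descend and grip.

```bash
python3 -m jog '[[[0,0,-0.02,0,0,0,1],[0,0,-0.02,0,0,0,1],[0,0,-0.02,0,0,0,1],[0,0,-0.012,0,0,0,1],[0,0,0,0,0,0,1],[0,0,0,0,0,0,0],[0,0,0,0,0,0,0],[0,0,0,0,0,0,0],[0,0,0,0,0,0,0],[0,0,0,0,0,0,0],[0,0,0,0,0,0,0]]]' 30
python3 -m jog '[[[0,0,0.015,0,0,0,0],[0,0,0.015,0,0,0,0],[0,0,0.01,0,0,0,0],[0,0,0,0,0,0,0],[0,0,0,0,0,0,0]]]'
python3 - <<'E'
from station import monitor, grab_frame
import cv2,numpy as np
s=monitor.get_state();print(s["eef_pos"],s["ee_rot"],s["t"],s["width"],s["force"])
f=grab_frame("wrist");cv2.imwrite("pics/w2.png",f["pixels"][:,:,::-1])
f=grab_frame("scene");cv2.imwrite("pics/s2.png",f["pixels"][:,:,::-1])
E
```

```text
t: 3.08
eef_pos: [0.4431, -0.1047, 0.1806]
ee_rot: [3.142, 0.0, 1.334]
force: [-1.1, -0.1, 0.4]
width: 0.0334
t: 3.7
eef_pos: [0.4428, -0.1047, 0.2202]
ee_rot: [-3.141, -0.0, 1.333]
force: [-0.1, 0.4, -1.0]
width: 0.03
[ 0.44279164 -0.10470259  0.220168  ] [-3.14109198e+00 -9.75933679e-05  1.33339611e+00] 3.7 0.029989029084073374 [-0.08538215  0.4464774  -0.98816431]
```

View pics/s2.png

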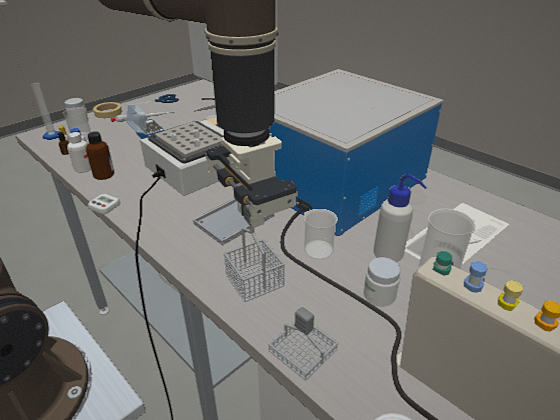

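View pics/w2.png

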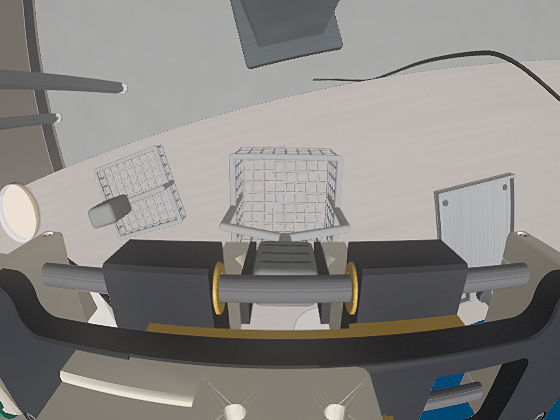

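The basket has risen with the gripper: its rim is about 15 px higher in the scene view and the opening reads 30 mm. I'll check how far the bar sits below the TCP.

```bash
python3 - <<'E'
import cv2,numpy as np
im=cv2.imread("pics/w2.png")[140:260,205:365];cv2.imwrite("pics/w2c.png",cv2.resize(im,None,fx=5,fy=5,interpolation=cv2.INTER_CUBIC))
im=cv2.imread("pics/s2.png")[200:300,190:323];cv2.imwrite("pics/s2c.png",cv2.resize(im,None,fx=6,fy=6,interpolation=cv2.INTER_CUBIC))
d=np.load("pics/wrist0.npz");H=d["hand_eye"];K=d["K"]
def pw(X):
    c=H[:3,:3].T@(np.array(X)-H[:3,3]);th=np.arctan2(np.hypot(c[0],c[1]),c[2]);u=c[:2]/np.hypot(c[0],c[1])
    return K[:2,2]+K[0,0]*th*u
for dz in(.045,.055,.065): print(dz,"peak",(pw([0,0,dz])-[205,140])*5,"sh",[((pw([sx*.043,0,dz+.02])-[205,140])*5).round() for sx in(-1,1)])
E
```

```text
0.045 peak [400.07586733 507.93179722] sh [array([ 73., 448.]), array([726., 447.])]
0.055 peak [399.93576527 477.20827545] sh [array([ 87., 422.]), array([712., 422.])]
0.065 peak [399.80787233 449.18844311] sh [array([ 99., 399.]), array([700., 399.])]
```

View pics/w2c.png

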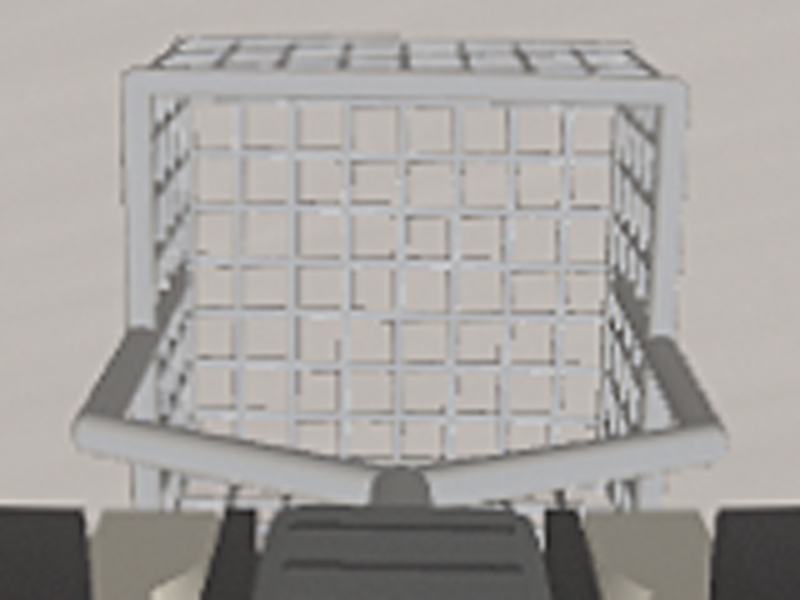

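View pics/s2c.png

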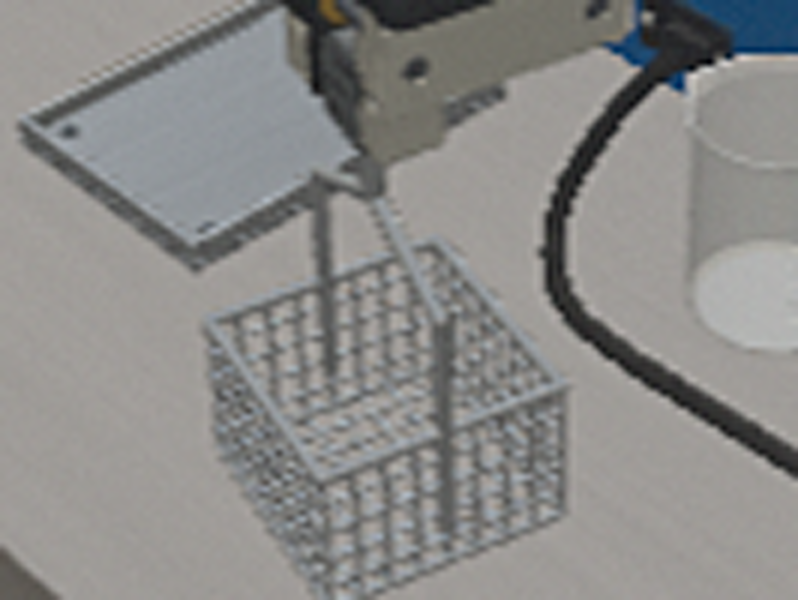

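The bar is about 53 mm ahead of the TCP and level, so the grasp is good. Next I lift 75 mm, then move sideways to y = 0.125 while turning square to the hook.

```bash
python3 -m jog '[[[0,0,0.015,0,0,0,0],[0,0,0.02,0,0,0,0],[0,0,0.02,0,0,0,0],[0,0,0.02,0,0,0,0],[0,0.01,0,0,0,0.02,0],[0,0.02,0,0,0,0.02,0],[0,0.022,0,0,0,0.02,0],[0,0.022,0,0,0,0.02,0],[0,0.022,0,0,0,0.02,0],[0,0.022,0,0,0,0.02,0],[0,0.022,0,0,0,0.02,0],[0,0.022,0,0,0,0.02,0],[0,0.022,0,0,0,0.02,0],[0,0.02,0,0,0,0.02,0],[0,0.016,0,0,0,0.02,0],[0,0.01,0,0,0,0.018,0],[0,0,0,0,0,0,0],[0,0,0,0,0,0,0]]]'
python3 - <<'E'
from station import monitor, grab_frame
import cv2,numpy as np
s=monitor.get_state();print(s["eef_pos"],s["ee_rot"],s["t"],s["width"],s["force"])
for n in("scene","top","wrist"):
    f=grab_frame(n);cv2.imwrite(f"pics/{n}3.png",f["pixels"][:,:,::-1])
E
```

```text
t: 6.05
eef_pos: [0.443, 0.1249, 0.2955]
ee_rot: [-3.141, 0.0, 1.571]
force: [0.3, -0.1, -2.1]
width: 0.0298
[0.4429685  0.12492757 0.29548087] [-3.14135632e+00  1.59569235e-04  1.57127491e+00] 6.05 0.029831854964360888 [ 0.3052764  -0.07930747 -2.11347207]
```

View pics/scene3.png

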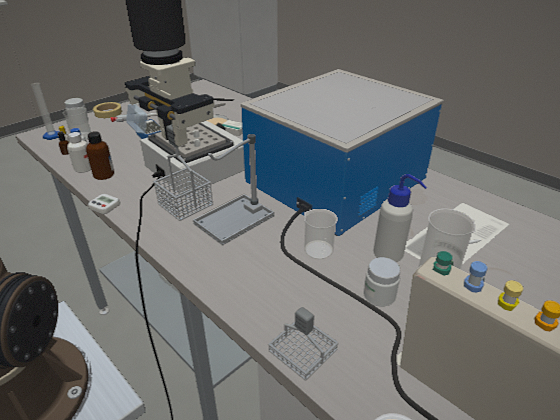

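View pics/top3.png

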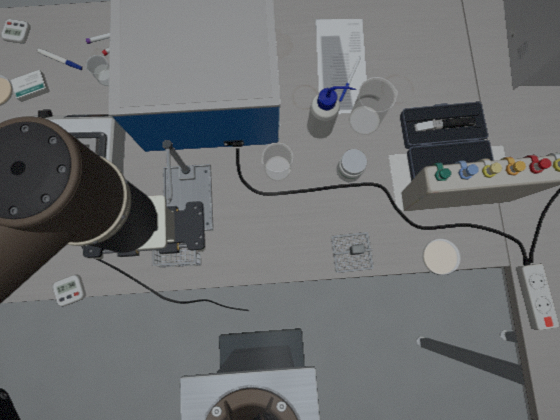

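View pics/wrist3.png

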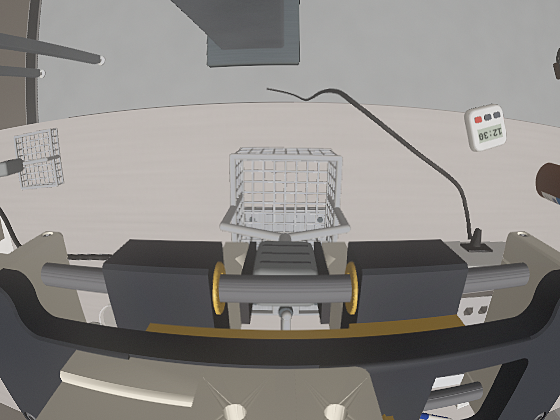

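The basket is in front of the hook, square to it, and the hook tip shows at (287,315) in the wrist view, within about 1.5 mm of the tool's centre line. The window runs from the rim at about 0.180 to the bar's underside at about 0.240, and the hook spans 0.186 to 0.212. So I lower 10 mm to centre it, then feed along +x.

```bash
python3 -m jog '[[[0,0,-0.01,0,0,0,0],[0.005,0,0,0,0,0,0],[0.01,0,0,0,0,0,0],[0.01,0,0,0,0,0,0],[0.01,0,0,0,0,0,0],[0.01,0,0,0,0,0,0],[0.01,0,0,0,0,0,0],[0.01,0,0,0,0,0,0],[0.01,0,0,0,0,0,0],[0.01,0,0,0,0,0,0],[0.01,0,0,0,0,0,0],[0.007,0,0,0,0,0,0],[0.003,0,0,0,0,0,0],[0,0,0,0,0,0,0],[0,0,0,0,0,0,0]]]'
python3 - <<'E'
from station import monitor, grab_frame
import cv2,numpy as np
s=monitor.get_state();print(s["eef_pos"],s["ee_rot"],s["t"],s["width"],s["force"])
for n in("scene","wrist"):
    f=grab_frame(n);cv2.imwrite(f"pics/{n}4.png",f["pixels"][:,:,::-1])
im=cv2.imread("pics/scene4.png")[100:250,150:300];cv2.imwrite("pics/scene4c.png",cv2.resize(im,None,fx=4,fy=4,interpolation=cv2.INTER_CUBIC))
E
```

```text
t: 8.07
eef_pos: [0.5479, 0.1252, 0.2857]
ee_rot: [3.142, -0.0, 1.572]
force: [-0.7, -0.6, -1.7]
width: 0.0302
[0.54785623 0.12524127 0.28566065] [ 3.14155776e+00 -1.03289995e-04  1.57169488e+00] 8.075 0.030155218858802325 [-0.71204144 -0.58609252 -1.74201863]
```

View pics/scene4c.png

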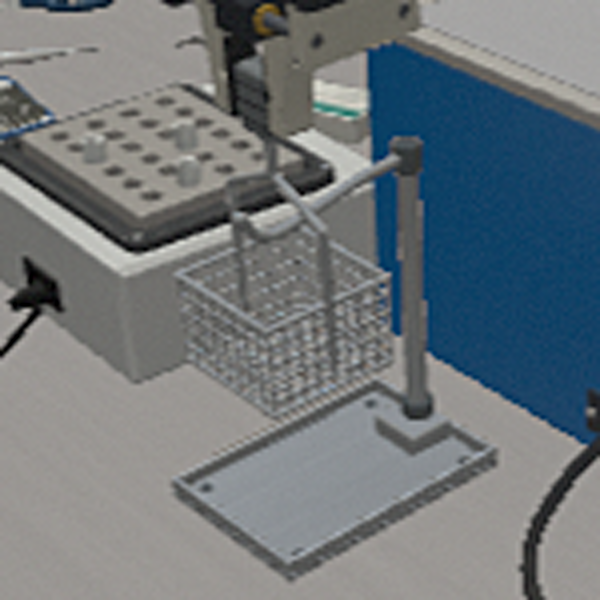

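View pics/wrist4.png

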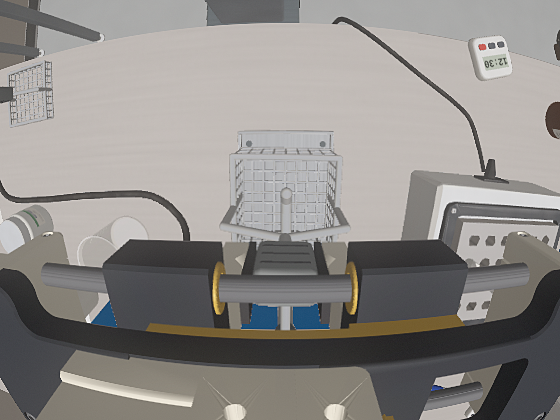

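The hook is through the window, and its tip is at (287,192) in the wrist view against a predicted (284.7,192). That puts the bail over the seat. I'll lower it.

```bash
python3 -m jog '[[[0,0,-0.008,0,0,0,0],[0,0,-0.008,0,0,0,0],[0,0,-0.008,0,0,0,0],[0,0,-0.005,0,0,0,0],[0,0,-0.003,0,0,0,0],[0,0,0,0,0,0,0],[0,0,0,0,0,0,0]]]'
python3 -m jog '[[[0,0,-0.001,0,0,0,0],[0,0,-0.001,0,0,0,0],[0,0,0,0,0,0,0]]]'
python3 -m jog '[[[0,0,-0.001,0,0,0,0],[0,0,-0.001,0,0,0,0],[0,0,0,0,0,0,0]]]'
```

```text
t: 9.05
eef_pos: [0.5483, 0.1251, 0.2552]
ee_rot: [3.14, 0.0, 1.572]
force: [-4.4, 0.9, 8.4]
width: 0.0298
t: 9.43
eef_pos: [0.5488, 0.125, 0.2548]
ee_rot: [3.138, -0.0, 1.572]
force: [-6.4, -2.0, 18.8]
width: 0.0299
t: 9.8
eef_pos: [0.5497, 0.125, 0.2545]
ee_rot: [3.135, -0.0, 1.573]
force: [-7.8, -2.2, 25.3]
width: 0.0299
```

It made contact about 4 mm higher than expected, with a −x component in the force. I'll back off the push by 2 mm and look.

```bash
python3 -m jog '[[[0,0,0.002,0,0,0,0],[0,0,0.001,0,0,0,0],[0,0,0,0,0,0,0]]]'
python3 - <<'E'
from station import monitor, grab_frame
import cv2,numpy as np
for n in("scene","wrist"):
    f=grab_frame(n);cv2.imwrite(f"pics/{n}5.png",f["pixels"][:,:,::-1])
im=cv2.imread("pics/scene5.png")[115:235,170:290];cv2.imwrite("pics/scene5c.png",cv2.resize(im,None,fx=5,fy=5,interpolation=cv2.INTER_CUBIC))
im=cv2.imread("pics/wrist5.png")[130:250,205:365];cv2.imwrite("pics/wrist5c.png",cv2.resize(im,None,fx=5,fy=5,interpolation=cv2.INTER_CUBIC))
E
```

```text
t: 10.18
eef_pos: [0.5495, 0.1251, 0.2549]
ee_rot: [3.137, -0.0, 1.572]
force: [-0.7, -1.1, 8.9]
width: 0.0298
```

View pics/scene5c.png

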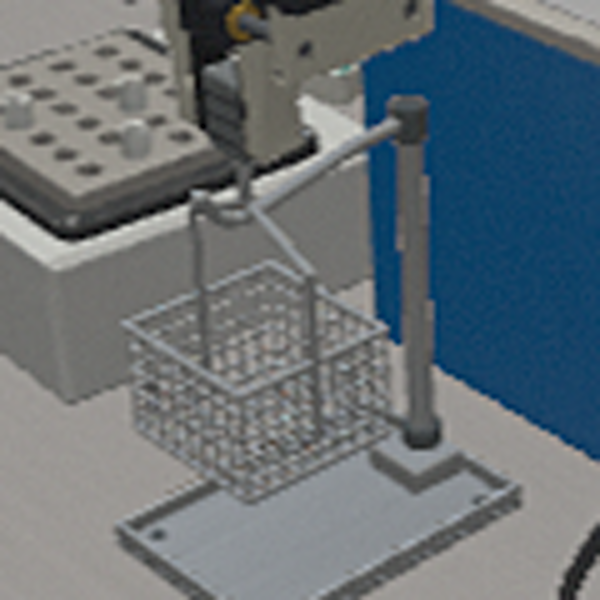

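View pics/wrist5c.png

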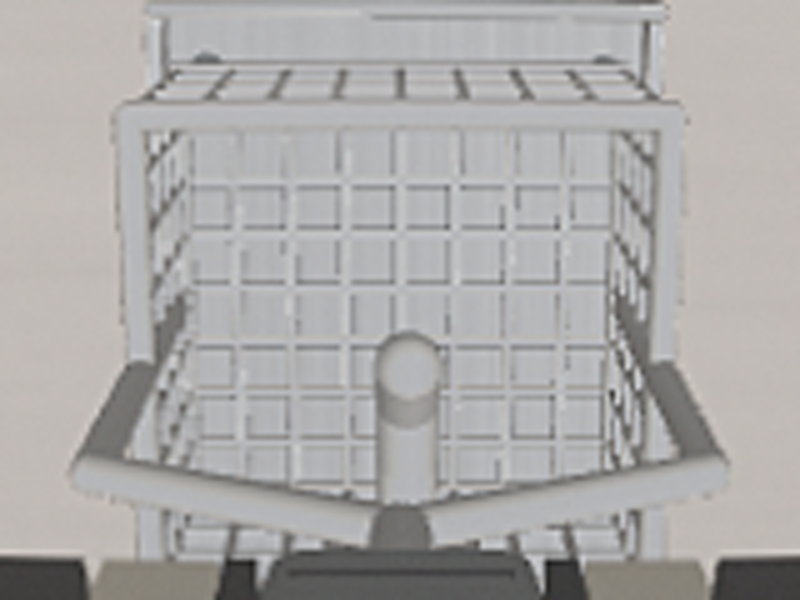

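The bail lies in the bend behind the tip, and the tip (408) is within about 1.5 mm of the rod (401) sideways. I'll take off the remaining load and release.

```bash
python3 -m jog '[[[0,0,0.0007,0,0,0,0],[0,0,0,0,0,0,0]]]'
python3 -m jog '[[[0,0,0,0,0,0,0.4],[0,0,0,0,0,0,0.45],[0,0,0,0,0,0,0.55],[0,0,0,0,0,0,0.55],[0,0,0,0,0,0,0.55]]]'
python3 - <<'E'
from station import monitor, grab_frame
import cv2,numpy as np
for n in("scene","wrist"):
    f=grab_frame(n);cv2.imwrite(f"pics/{n}6.png",f["pixels"][:,:,::-1])
im=cv2.imread("pics/scene6.png")[115:235,170:290];cv2.imwrite("pics/scene6c.png",cv2.resize(im,None,fx=5,fy=5,interpolation=cv2.INTER_CUBIC))
E
```

```text
t: 10.52
eef_pos: [0.5493, 0.1253, 0.2549]
ee_rot: [3.138, -0.0, 1.572]
force: [0.3, -1.9, 6.8]
width: 0.0303
t: 11.15
eef_pos: [0.548, 0.1253, 0.2531]
ee_rot: [-3.141, 0.0, 1.572]
force: [0.2, -0.2, -0.1]
width: 0.0481
```

View pics/scene6c.png

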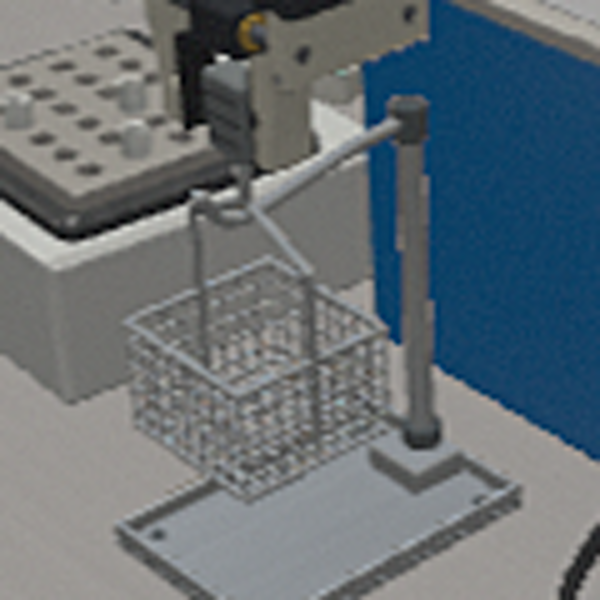

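View pics/wrist6.png

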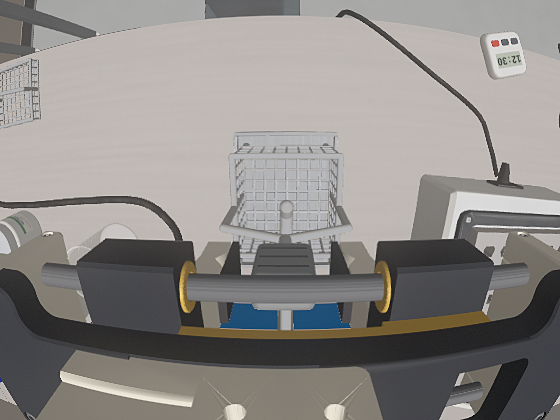

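It hangs with the fingers open, rim level in the scene view and grip centred between the fingers. I'll retreat straight up and let the basket settle.

```bash
python3 -m jog '[[[0,0,0.008,0,0,0,0.55],[0,0,0.015,0,0,0,0.55],[0,0,0.025,0,0,0,0.55],[0,0,0.03,0,0,0,0.55],[0,0,0.03,0,0,0,0.55],[-0.04,0,0.02,0,0,0,0.55],[-0.05,0,0,0,0,0,0.55],[-0.05,0,0,0,0,0,0.55],[0,0,0,0,0,0,0.55],[0,0,0,0,0,0,0.55],[0,0,0,0,0,0,0.55],[0,0,0,0,0,0,0.55],[0,0,0,0,0,0,0.55],[0,0,0,0,0,0,0.55],[0,0,0,0,0,0,0.55],[0,0,0,0,0,0,0.55]]]'
cat > look.py <<'E'
from station import monitor, grab_frame
import cv2,numpy as np,sys
k=sys.argv[1]
A=[]
for n in("scene","top"):
    f=grab_frame(n);cv2.imwrite(f"pics/{n}{k}.png",f["pixels"][:,:,::-1])
im=cv2.imread(f"pics/scene{k}.png")[100:250,150:350];cv2.imwrite(f"pics/scene{k}c.png",cv2.resize(im,None,fx=4,fy=4,interpolation=cv2.INTER_CUBIC))
E
python3 look.py 7
```

```text
t: 13.25
eef_pos: [0.4081, 0.1253, 0.3812]
ee_rot: [-3.142, 0.0, 1.572]
force: [1.1, 0.8, 0.3]
width: 0.0483
```

View pics/scene7c.png

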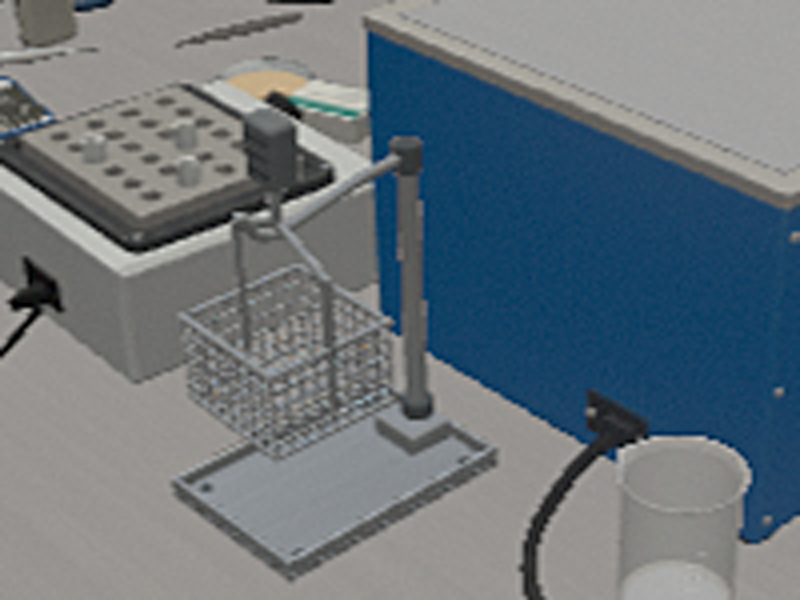

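View pics/top7.png

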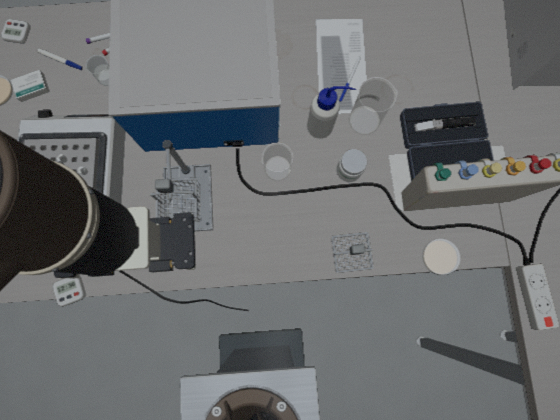

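The basket is hanging free and the arm is clear of it. I'll wait a little longer, check for swing, and measure the tilt.

```bash
for i in 8; do python3 -m jog '[[[0,0,0,0,0,0,0.55],[0,0,0,0,0,0,0.55],[0,0,0,0,0,0,0.55],[0,0,0,0,0,0,0.55],[0,0,0,0,0,0,0.55],[0,0,0,0,0,0,0.55],[0,0,0,0,0,0,0.55],[0,0,0,0,0,0,0.55],[0,0,0,0,0,0,0.55],[0,0,0,0,0,0,0.55],[0,0,0,0,0,0,0.55],[0,0,0,0,0,0,0.55],[0,0,0,0,0,0,0.55]]]'; python3 look.py 8; done
python3 - <<'E'
import cv2,numpy as np
for n,(y,x) in(("scene",(100,150)),("top",(130,150))):
    a,b=[cv2.imread(f"pics/{n}{k}.png")[y:y+150,x:x+90].astype(int) for k in(7,8)]
    print(n,np.abs(a-b).mean(),np.abs(a-b).max())
    c,d=[cv2.imread(f"pics/{n}{k}.png").astype(int) for k in(0,8)]
    s=(slice(140,300),slice(225,400)) if n=="top" else (slice(300,400),slice(260,350))
    print("bystander diff",(np.abs(c-d)[s].max(2)>40).sum())
im=cv2.imread("pics/top8.png")[150:230,140:230];cv2.imwrite("pics/top8c.png",cv2.resize(im,None,fx=7,fy=7,interpolation=cv2.INTER_CUBIC))
im=cv2.imread("pics/scene8.png")[120:220,185:285];cv2.imwrite("pics/scene8d.png",cv2.resize(im,None,fx=6,fy=6,interpolation=cv2.INTER_CUBIC))
E
```

```text
t: 14.98
eef_pos: [0.4081, 0.1253, 0.3813]
ee_rot: [-3.142, 0.0, 1.572]
force: [0.7, -0.3, 0.0]
width: 0.0482
scene 2.362765432098765 56
bystander diff 30
top 2.882888888888889 42
bystander diff 57
```

View pics/scene8d.png

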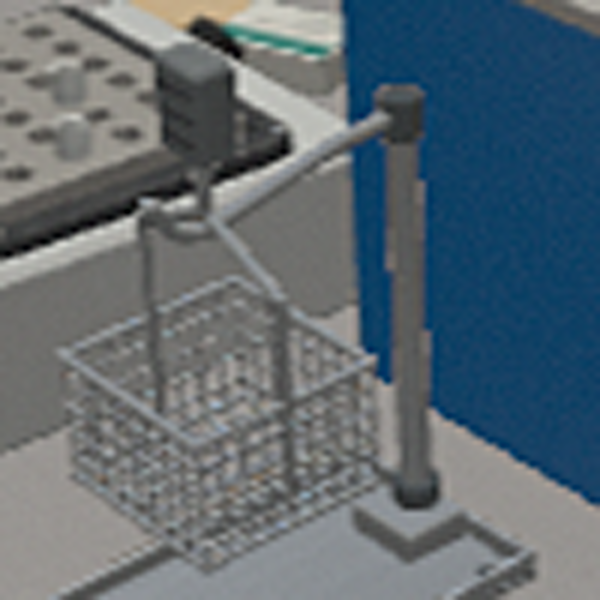

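View pics/top8c.png

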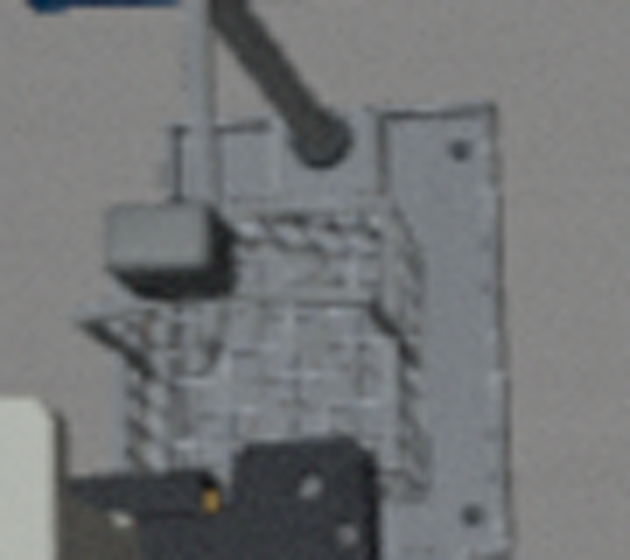

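```bash
python3 - <<'E'
from h import *
np.set_printoptions(precision=4,suppress=True)
g,e=tri((140+160/7-.4,150+233/7-.4),(185+197/6-.4,120+62/6-.4));print("griptop",g,e)
l,r=(140+85/7-.4,150+320/7-.4),(140+395/7-.4,150+305/7-.4)
sl,e1=tri(l,(185+150/6-.4,120+212/6-.4));sr,e2=tri(r,(185+282/6-.4,120+300/6-.4));print(sl,e1,sr,e2)
b=plane("scene",(185+205/6-.4,120+213/6-.4),.197);print("bar",b)
v=g-b;print("tilt deg x,y",np.degrees(np.arctan2(v[:2],v[2])))
E
```

```text
griptop [0.5519 0.1245 0.2594] 0.0007122365066960463
[0.5505 0.1666 0.1817] 0.003802594806457954 [0.5455 0.0745 0.1825] 0.0022592015659932715
bar [0.5502 0.1264 0.197 ]
tilt deg x,y [ 1.5479 -1.7455]
```

```bash
python3 look.py 9; python3 - <<'E'
import cv2,numpy as np
g=lambda n,k:cv2.imread(f"pics/{n}{k}.png",0).astype(np.float32)
def sh(n,a,b,x,y,w,h):
    A,B=g(n,a)[y:y+h,x:x+w],g(n,b)[y:y+h,x:x+w];return np.round(cv2.phaseCorrelate(A,B,cv2.createHanningWindow((w,h),cv2.CV_32F)),2)
print("basket 7-8,8-9",sh("scene",7,8,185,125,70,95),sh("scene",8,9,185,125,70,95))
for nm,r in(("shallow",(325,225,55,50)),("beaker",(258,140,40,42)),("jar",(335,145,36,36))): print(nm,sh("top",0,9,*r))
E
```

```text
Traceback (most recent call last):
ValueError: setting an array element with a sequence. The requested array has an inhomogeneous shape after 1 dimensions. The detected shape was (2,) + inhomogeneous part.
```

```bash
python3 - <<'E'
import cv2,numpy as np
g=lambda n,k:cv2.imread(f"pics/{n}{k}.png",0).astype(np.float32)
def sh(n,a,b,x,y,w,h):
    A,B=[np.ascontiguousarray(g(n,k)[y:y+h,x:x+w]) for k in(a,b)];return np.round(cv2.phaseCorrelate(A,B,cv2.createHanningWindow((w,h),cv2.CV_32F))[0],2)
print("basket 7-8,8-9",sh("scene",7,8,185,125,70,95),sh("scene",8,9,185,125,70,95))
for nm,r in(("shallow",(325,225,55,50)),("beaker",(258,140,40,42)),("jar",(335,145,36,36))): print(nm,sh("top",0,9,*r))
E
```

```text
basket 7-8,8-9 [ 0.1 -0. ] [ 0.14 -0.11]
shallow [ 0.02 -0.  ]
beaker [-0.05  0.56]
jar [-0.09  0.06]
```

```bash
python3 -c "
from station import job_done,monitor
print(monitor.get_state()['t']);job_done()"
```

```text
15.175
the job is handed in; nothing more can be done
```

The deep basket hangs by its bail in the bend of the hook, released, and I handed the job in at t = 15.2 s. I gripped it across its grip, lifted it, turned it square to the stand, fed the hook through the window and lowered it onto the seat. Then I opened the gripper and backed the arm clear.

**Position and tilt:** the last pictures put the bail about 2–3 mm from the seat in plan, assuming the bail's resting height. The axis is about 2° off vertical and the shoulders are level to within 1 mm.

**Swing:** between pictures 1.8 s apart, and between two more 0.1 s apart, the basket shifted by less than 0.2 px. I take that as at rest.

**Bystanders:** the shallow basket and the jar show no shift (0.1 px or less). The beaker showed 0.56 px, about 1 mm. I put that down to noise, since the planned path kept the arm and basket well away from it.

**Disagreement:** the bail touched the hook about 4 mm higher than I had calculated. While seating it, the upward force reached 25 N, so I backed the push off to about 7 N before letting go.

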